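Lay the guest directory on the writing pad

ROBOT

A 6-joint arm with a two-finger parallel gripper is mounted at the origin on the work surface. World frame = base frame: x ahead of the robot, y to its left, z up, the work surface at z = 0. Lengths are in m, angles in rad, forces in N, time in s.
With the tool pointing down it reaches from about 0.35 to 0.85 m from the base axis. Payload 8.1 kg.
Tool frame: the origin (TCP) lies where the fingers leave the gripper's body, on its centre line; the fingertips stand 84 mm ahead of it and the grasp point (between the pads) lies 65 mm ahead of it; z points along the fingers, y is the line along which they close (so a half turn about z gives the same grasp; the last joint's range is limited). The gripper opens to 93 mm and grips with 3 to 60 N. Pads are 15 mm wide; open, the fingers measure 128 mm over their backs; the gripper's body (75 mm by 188 mm) begins 65 mm behind the grasp point.
Start: joints at [-1.316, 0.13, 1.488, -0, 1.523, -0.085], TCP at [0.2, -0.566, 0.303] pointing down, gripper open.
Joint ranges: [-2.96, 2.96], [-0.89, 2.26], [0.02, 2.5], [-1.34, 4.48], [0, 2.73], [-2.66, 2.66]. Speed limits (rad/s): [2.39, 2.39, 2.79, 3.14, 3.14, 3.14].

INTERFACE

Orientations are given as a rotation vector (axis times angle).
In Python, from plant import robot gives the robot as it stands.
- The arm moves only by the shell command python3 -m jog 'ROWS' [FORCE]. ROWS is text: rows parted by semicolons, each of 5 numbers parted by spaces: the opening, from 0 (shut) to 1 (fully open), then the shift along the tool's x, y, z in m, then the turn about the tool's z in degrees. A call has 1 to 10 rows; each row shifts and turns the commanded pose from where the row before left it, along the tool's axes as they then stand; what a row does not reach is not made up. A row lasts 1/12 s, in which the tool goes at most 41.7 mm and 7.16 degrees, less where a joint would pass 70% of its speed; a pose out of reach is approached as far as the arm can. A call with a gripper value outside its range is refused whole. The fingers move at their own pace and stop on an object; FORCE is the grip in N (left out, the last holds). Time passes only in rows, so rows that do not move let the fingers close. It gives the time, the measured TCP pose, the force, the opening and the grip force at its end, in the units of the state.
- robot.read_state(): the state, without advancing time (a new reading comes with each control period).
- robot.read_camera(name): name is "scene" or "side" or "wrist"; returns a dict with "color" (420x560x3 uint8, red, green, blue), "intrinsics" (3x3 intrinsics, pixels), "pose" (4x4, takes a point from camera to world coordinates); the wrist camera has in their place "tool_from_camera" (4x4, takes a point from camera to tool coordinates, whose origin is the TCP and whose axes are the flange's). Camera axes: x right, y down, z forward; pixel columns grow to the right and rows downward; lengths in m; the calibration is good to about 2 mm. A picture is of the moment at which its call begins: read the wrist's pose just before it. There is no depth.
- robot.close_job(): hands the job in; it is judged then, once.
The state is a dict: "t": time; "q": joint angles; "dq": joint speeds; "joint_torque": joint torques, N m; "tool_pos": TCP position; "orientation": TCP orientation; "force": force on the tool from outside, world axes, zero at the start; "wrist_torque": the same for the moment, N m; "opening": finger opening in m; "gripper_force": force on a finger pad.
Only numpy, scipy, OpenCV 4.12 (cv2) and the standard library are available. Lean on these libraries where they do the work, as an engineer would, in place of code of your own. Each camera call takes 0.05 s, during which the arm holds its last target. There are 200 camera calls.

TASK

The hotel room has been dusted; put the guest directory (the big ring binder standing at the end of the row of books) back for the next guest. First push the remote control off the writing pad, so that it lies flat on the dresser beside it, then tip the directory over with a push near its top so that it lies flat, front cover up and wholly on the pad. Use the fingertips only, neither gripping nor lifting anything, and leave the books and the other things where they stand.

Things in the scene. Friction and masses are not known exactly. Their poses are not given: they have to be found in the camera images.
- pad: Tan leather writing pad fixed to the dresser top, 250 (its x) x 320 (its y) x 4 mm. Origin at the centre of its underside, on the dresser top; z up, its x points roughly away from the robot, its y roughly to the robot's left (yaw within 0.22 rad). The directory stands on its +y end, the books beyond that end. Beside its -x edge (robot side) and beyond its -y end the dresser top is free for at least 140 mm.
- directory: Guest directory: stiff dark ring binder, 185 wide (its x) x 42 thick (its y) x 235 mm high (its z), 0.7 kg. Origin at the centre of its foot. It stands free on the pad's +y end, axes within 0.06 rad of the pad's, front cover (+y side) towards the books, back cover (-y side) to the open pad. About 1 N towards -y near its top tips it about its lower -y edge; past 0.18 rad it falls by itself.
- dir_foot_a (a point): Corner of the directory's back cover: foot, -x (spine) side. In the directory's frame at (-92.5, -21, 0) mm. The foot edge moves under about 15 mm in the fall, so a straight push lands the directory near the middle of the pad.
- dir_foot_b (a point): Corner of the directory's back cover: foot, +x side. In its frame at (92.5, -21, 0) mm.
- dir_head_a (a point): Corner of the directory's back cover: top, -x (spine) side. In its frame at (-92.5, -21, 235) mm.
- dir_head_b (a point): Corner of the directory's back cover: top, +x side. In its frame at (92.5, -21, 235) mm.
- remote: Black television remote control lying on the pad, buttons up, where the directory must land: 46 (its x) x 165 (its y) x 18 mm, about 0.13 kg. Origin at the centre of its underside, z up, long axis y within 0.35 rad of the pad's y. It slides easily when pushed from the side.
- book_a: Paperback standing upright next to the directory, 5 to 22 mm from its front cover, just beyond the pad's +y edge: 111 (its x) x 26 thick (its y) x 178 mm high. Origin at the centre of its foot. Loose; the directory stands 57 mm higher (61 with the pad), so its top can be reached over this book.
- book_b: Second paperback of the row, 108 x 22 x 165 mm high, origin at the centre of its foot. Loose.
- book_c: Third paperback of the row, 111 x 32 x 178 mm high, origin at the centre of its foot. Loose; beyond it a fixed marble bookend 140 mm high.
- water: Small blue water bottle with a white cap, 60 mm diameter, 165 mm high, standing on the dresser by the pad's +x edge. Origin at the centre of its underside.
- tumbler: Drinking glass, 72 mm diameter, 95 mm high, standing apart to the left, beyond the bookend. Origin at the centre of its underside.
- clock: White alarm clock, 50 x 85 x 80 mm high, standing by the pad's +x edge. Origin at the centre of its underside.
- jar: Small white cream jar with a metal lid, 64 mm diameter, 58 mm high, standing by the pad's +x edge. Origin at the centre of its underside. (Bottle, clock and jar stand in any order.)
Not all that is in view belongs to the job. Leave any blue look-alike of the directory alone.

How it is judged:
On the way, in this order (a step that is already met when the one before it is completed fails the run):
1. the remote control lies flat on the dresser top, clear of the pad (contact force between remote and pad below 0.02 N and height (world z) of remote between -0.01 and 0.002 m and angle between remote's own z axis and vertical below 0.05 rad), for 0.2 s.
2. the directory has been tipped over and lies flat, front cover up (angle between directory's own y axis and vertical below 0.06 rad and height (world z) of directory below 0.032 m), for 0.2 s.
At the end, for the whole second after the job is handed in: The directory lies flat (within 0.06 rad) with its front cover up, all four corners of its back cover on the pad (1 mm tolerance), the remote lies flat on the dresser top without touching the pad, both at rest (all of step 1 and all of step 2 and x of dir_foot_a in the frame of pad between -0.126 and 0.126 m and y of dir_foot_a in the frame of pad between -0.161 and 0.161 m and x of dir_foot_b in the frame of pad between -0.126 and 0.126 m and y of dir_foot_b in the frame of pad between -0.161 and 0.161 m and x of dir_head_a in the frame of pad between -0.126 and 0.126 m and y of dir_head_a in the frame of pad between -0.161 and 0.161 m and x of dir_head_b in the frame of pad between -0.126 and 0.126 m and y of dir_head_b in the frame of pad between -0.161 and 0.161 m and linear speed of each of directory, remote below 0.02 m/s).
It fails at once if the directory is lifted (its foot centre more than 45 mm above the dresser top) (height (world z) of directory above 0.045 m).
It fails at once if the remote is lifted (more than 30 mm above the dresser top) (height (world z) of remote above 0.03 m).
It fails at once if the directory is gripped (fingers press on both covers at once) (contact force between the fingers and directory_c0 above 0.5 N and contact force between the fingers and directory_c1 above 0.5 N).
It fails at once if the remote is gripped (fingers press on both long sides at once) (contact force between the fingers and remote_c0 above 0.5 N and contact force between the fingers and remote_c1 above 0.5 N).
It fails at once if a book or another bystander is moved by more than 30 mm or tipped by more than 0.35 rad (distance of any of book_a, book_b, book_c, water, tumbler, clock, jar from where it was at the start of the episode above 0.03 m or angle between any of book_a, book_b, book_c, water, tumbler, clock, jar's own z axis and vertical above 0.35 rad).
It also fails if it takes over 51 s, if anything falls off the work surface, if the arm or the gripper's body presses on something with over 40 N, if the wrist force passes 120 N, or if a joint passes its speed limit or range.

## Working session

There is one attempt and no reset: what is moved stays moved. The work goes in short steps, Python scripts to look and compute and a shell command to move; the robot and the scene stay as the last step left them, time stands still between calls to the robot, and variables do not carry over. Pictures are saved under pics/ and viewed, at most 10 in all, crops included, and the job is handed in when it is done.

```bash
mkdir -p pics; ls
cat > h.py <<'E'
import numpy as np, cv2
from plant import robot
from scipy.spatial.transform import Rotation as R
def snap(n,f):
    s=robot.read_state(); c=robot.read_camera(n)
    if 'pose' in c: P=np.array(c['pose'])
    else:
        T=np.eye(4);T[:3,:3]=R.from_rotvec(s['orientation']).as_matrix();T[:3,3]=s['tool_pos'];P=T@np.array(c['tool_from_camera'])
    cv2.imwrite(f'pics/{f}.png',c['color'][:,:,::-1]); np.savez(f'pics/{f}.npz',K=c['intrinsics'],P=P)
    return c
def px2w(f,uv,z):
    d=np.load(f'pics/{f}.npz');K,P=d['K'],d['P'];o=[]
    for u,v in uv:
        r=P[:3,:3]@np.linalg.inv(K)@[u,v,1];o.append(P[:3,3]+r*(z-P[2,3])/r[2])
    return np.array(o)
def w2px(f,p):
    d=np.load(f'pics/{f}.npz');K,P=d['K'],d['P'];q=(np.atleast_2d(p)-P[:3,3])@P[:3,:3]@K.T;return q[:,:2]/q[:,2:]
E
python3 - <<'E'
from h import *
for n in('scene','side'):
    c=snap(n,n+'0')
    print(n,np.round(c['pose'],3).tolist(),np.round(c['intrinsics'],0).tolist())
s=robot.read_state();print(R.from_rotvec(s['orientation']).as_matrix().round(3),s['t'])
E
```

```text
pics
scene [[-0.089, 0.792, -0.605, 1.242], [0.996, 0.065, -0.062, 0.176], [-0.01, -0.608, -0.794, 1.103], [0.0, 0.0, 0.0, 1.0]] [[432.0, 0.0, 280.0], [0.0, 432.0, 215.0], [0.0, 0.0, 1.0]]
side [[0.634, -0.729, 0.258, 0.296], [-0.773, -0.6, 0.205, -0.113], [0.005, -0.33, -0.944, 1.104], [0.0, 0.0, 0.0, 1.0]] [[420.0, 0.0, 275.0], [0.0, 420.0, 205.0], [0.0, 0.0, 1.0]]
[[ 0.943  0.333 -0.   ]
 [ 0.333 -0.943  0.002]
 [ 0.    -0.002 -1.   ]] 0.1
```

View pics/scene0.png

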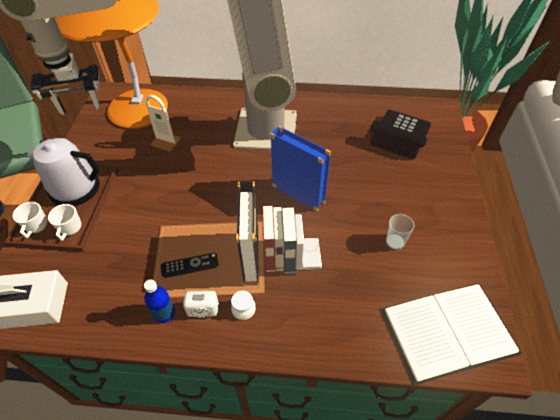

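View pics/side0.png

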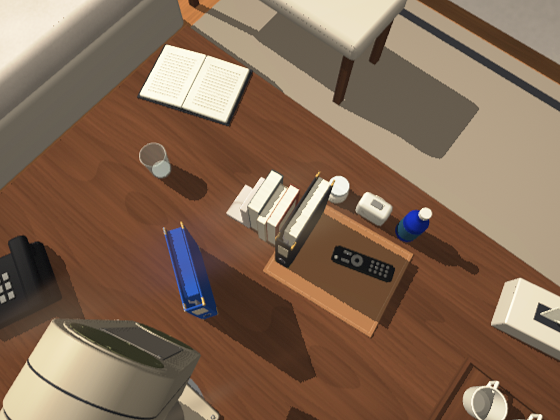

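Candidates for the directory: the dark binder at scene (247,230), standing on the tan pad at the end of the book row, and the blue binder at (299,168), which is the look-alike. I choose the dark one. For the remote: the black bar at (190,264) on the pad, not the phone at (400,132). I'll check both in close crops.

Run:
```python
from h import *
for f,(x,y,w,h) in {'scene0':(145,175,200,150),'side0':(220,160,208,180)}.items():
    a=cv2.imread(f'pics/{f}.png')[y:y+h,x:x+w]; k=4 if w==200 else 3.3
    cv2.imwrite(f'pics/{f}c.png',cv2.resize(a,None,fx=k,fy=k,interpolation=cv2.INTER_CUBIC))
```

```text
(no output)
```

View pics/scene0c.png

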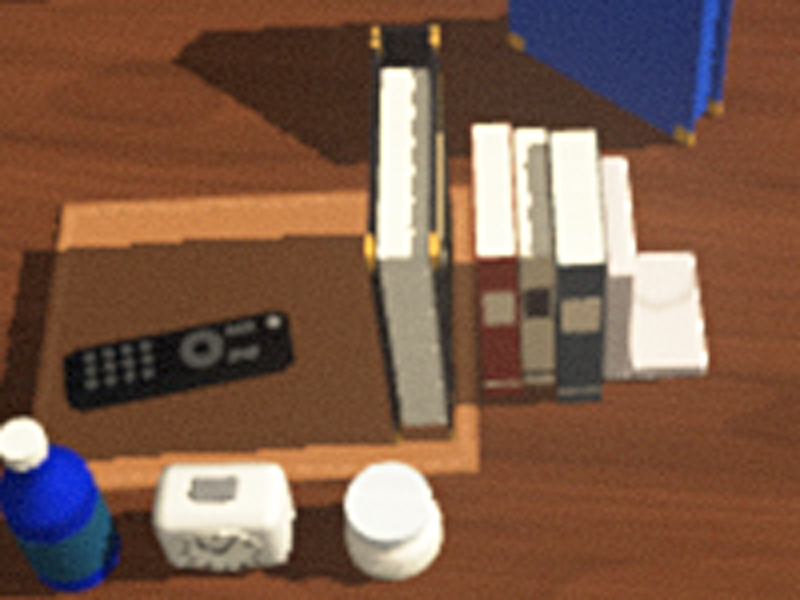

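View pics/side0c.png

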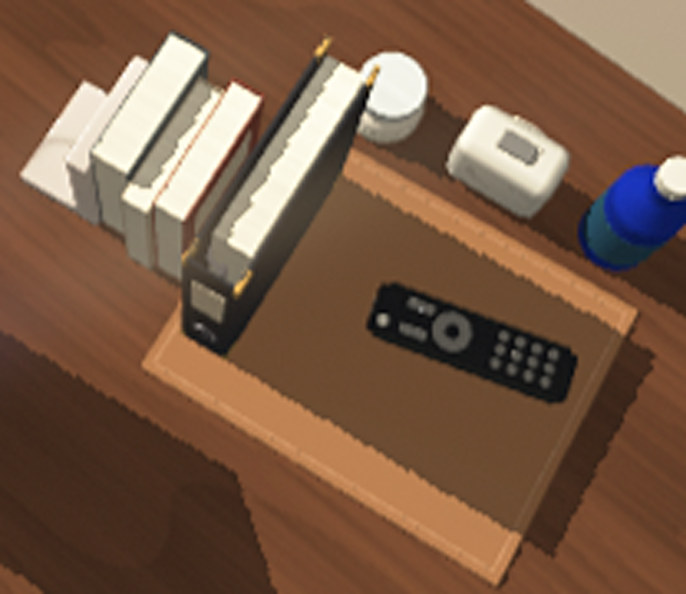

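The crops confirm the choice: the dark binder with brass corners stands on the pad's +y end, and the remote is on the pad. Next I measure.

Run:
```python
from h import *
S=lambda l:[(220+u/3.3-.35,160+v/3.3-.35) for u,v in l]
C=lambda l:[(145+u/4-.4,175+v/4-.4) for u,v in l]
print('pad side +x-y,-x-y,-x+y\n',px2w('side0',S([(637,312),(498,583),(143,362)]),.004).round(3))
print('pad scene -x-y,-x+y,+x+y\n',px2w('scene0',C([(62,205),(468,187),(478,472)]),.004).round(3))
print('rem side\n',px2w('side0',S([(378,283),(579,348),(562,404),(366,337)]),.022).round(3))
print('rem scene\n',px2w('scene0',C([(65,352),(288,312),(294,364),(75,408)]),.022).round(3))
print('dir side\n',px2w('side0',S([(325,42),(375,72),(190,255),(240,285)]),.239).round(3))
print('dir scene -x-y,-x+y,+x-y,+x+y\n',px2w('scene0',C([(376,33),(435,33),(371,255),(436,255)]),.239).round(3))
print('bookA top',px2w('scene0',C([(473,125),(512,125),(516,255),(477,257)]),.178).round(3))
print('bookbc top',px2w('scene0',C([(517,128),(600,130),(604,262),(555,265)]),.178).round(3))
print('clock,jar,bottle',px2w('scene0',C([(158,470),(292,470)]),.08).round(3),px2w('scene0',C([(391,490)]),.058).round(3),px2w('scene0',C([(22,440)]),.16).round(3))
print('blue',px2w('scene0',[(273,131),(328,160)],.235).round(3))
```

```text
pad side +x-y,-x-y,-x+y
 [[ 0.723 -0.247  0.004]
 [ 0.48  -0.28   0.004]
 [ 0.438  0.036  0.004]]
pad scene -x-y,-x+y,+x+y
 [[ 0.479 -0.283  0.004]
 [ 0.435  0.034  0.004]
 [ 0.683  0.07   0.004]]
rem side
 [[ 0.604 -0.071  0.022]
 [ 0.663 -0.225  0.022]
 [ 0.618 -0.239  0.022]
 [ 0.563 -0.09   0.022]]
rem scene
 [[ 0.621 -0.239  0.022]
 [ 0.573 -0.083  0.022]
 [ 0.617 -0.07   0.022]
 [ 0.666 -0.22   0.022]]
dir side
 [[ 0.654  0.049  0.239]
 [ 0.658  0.01   0.239]
 [ 0.48   0.026  0.239]
 [ 0.485 -0.012  0.239]]
dir scene -x-y,-x+y,+x-y,+x+y
 [[ 0.485 -0.011  0.239]
 [ 0.482  0.028  0.239]
 [ 0.663  0.012  0.239]
 [ 0.66   0.051  0.239]]
bookA top [[0.51  0.054 0.178]
 [0.508 0.081 0.178]
 [0.615 0.094 0.178]
 [0.618 0.069 0.178]]
bookbc top [[0.51  0.085 0.178]
 [0.507 0.141 0.178]
 [0.615 0.151 0.178]
 [0.62  0.12  0.178]]
clock,jar,bottle [[ 0.737 -0.132  0.08 ]
 [ 0.73  -0.044  0.08 ]] [[0.728 0.019 0.058]] [[ 0.764 -0.196  0.16 ]]
blue [[0.27  0.06  0.235]
 [0.377 0.225 0.235]]
```

Measured results:
- **Pad:** centre (0.580, -0.106), yaw 0.138.
- **Remote:** centre (0.616, -0.155), yaw 0.31.
- **Directory:** foot centre (0.572, 0.020), yaw 0.127.

I will push the remote towards -x with both open fingertips, keeping clear of the bottle. The move starts by going up and across.

```bash
python3 -m jog '1 0 0 -0.0375 0;1 0 0 -0.0375 0;1 0 0 -0.0375 0;1 0 0 -0.0375 0;1 0.035 -0.016 0 0;1 0.035 -0.016 0 0;1 0.035 -0.016 0 0;1 0.035 -0.016 0 0;1 0.035 -0.016 0 0;1 0.035 -0.016 0 0'; python3 -m jog '1 0.035 -0.016 0 0;1 0.035 -0.016 0 0;1 0.035 -0.016 0 0;1 0.035 -0.016 0 0;1 0.035 -0.016 0 0;1 0.035 -0.016 0 0;1 0.035 -0.016 0 0;1 0.035 -0.016 0 0;1 0.035 -0.016 0 0;1 0.035 -0.016 0 1.7'; python3 -m jog '1 0 0 0 0;1 0 0 0 0'
python3 - <<'E'
from h import *
s=robot.read_state();print(R.from_rotvec(s['orientation']).as_matrix().round(3),s['tool_pos'],s['t'])
E
```

```text
t: 0.93
tool_pos: [0.3669, -0.4037, 0.4523]
orientation: [-3.096, -0.531, 0.0]
force: [0.8, -1.1, 0.3]
opening: 0.0927
gripper_force: 0.0
t: 1.77
tool_pos: [0.6437, -0.136, 0.4522]
orientation: [-3.103, -0.486, 0.001]
force: [0.7, -1.1, -0.0]
opening: 0.0933
gripper_force: 0.0
t: 1.93
tool_pos: [0.6437, -0.1358, 0.4507]
orientation: [-3.102, -0.49, 0.004]
force: [-0.9, -1.0, 0.1]
opening: 0.0928
gripper_force: 0.0
[[ 0.951  0.308 -0.003]
 [ 0.308 -0.951  0.001]
 [-0.002 -0.002 -1.   ]] [ 0.64365693 -0.13577011  0.4507087 ] 1.9333
```

```bash
python3 -m jog '1 0.011 0 0 0;1 0 0 0.035 0;1 0 0 0.035 0;1 0 0 0.035 0;1 0 0 0.035 0;1 0 0 0.035 0;1 0 0 0.02 0;1 0 0 0 0;1 0 0 0 0'
python3 - <<'E'
from h import *
snap('wrist','w1')
s=robot.read_state()
for z in (.009,):
    T=R.from_rotvec(s['orientation']).as_matrix();t=np.array(s['tool_pos'])
    for y in(-.055,.055): print(w2px('w1',t+T@[0,y,.084+ (t[2]-.093)]).round(0))
# expected remote top corners, bottle
c=np.array([.616,-.155,.022]);a=.31;ux=np.array([np.cos(a),np.sin(a),0]);uy=np.array([-np.sin(a),np.cos(a),0])
print([w2px('w1',c+i*.023*ux+j*.0825*uy).round(0).tolist() for i in(-1,1) for j in(-1,1)])
E
```

```text
t: 2.68
tool_pos: [0.6518, -0.1353, 0.2568]
orientation: [-3.103, -0.483, 0.004]
force: [0.3, -0.3, 0.9]
opening: 0.0932
gripper_force: 0.0
[[229. 192.]]
[[331. 192.]]
[[[363.0, 253.0]], [[210.0, 253.0]], [[365.0, 212.0]], [[208.0, 212.0]]]
```

View pics/w1.png

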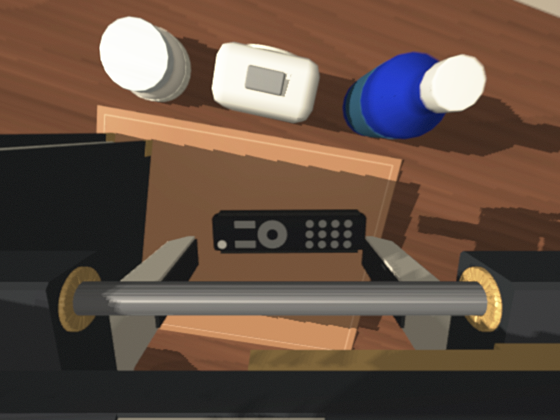

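The wrist view matches the prediction: remote at columns 212–366, rows 210–253. The fingertips will land at row 192, about 11 mm clear of it. Now descend and push.

```bash
python3 -m jog '1 0 0 0.035 0;1 0 0 0.035 0;1 0 0 0.035 0;1 0 0 0.035 0;1 0 0 0.024 0;1 0 0 0 0;1 -0.005 0 0 0;1 -0.005 0 0 0;1 -0.008 0 0 0;1 -0.008 0 0 0'; python3 -m jog '1 -0.009 0 0 0;1 -0.009 0 0 0;1 -0.009 0 0 0;1 -0.009 0 0 0;1 -0.009 0 0 0;1 -0.009 0 0 0;1 -0.009 0 0 0;1 -0.009 0 0 0;1 -0.009 0 0 0;1 -0.009 0 0 0'; python3 -m jog '1 -0.009 0 0 0;1 -0.009 0 0 0;1 -0.009 0 0 0;1 -0.009 0 0 0;1 -0.009 0 0 0;1 -0.009 0 0 0;1 -0.009 0 0 0;1 -0.009 0 0 0;1 -0.009 0 0 0;1 0 0 0 0'
python3 - <<'E'
from h import *
snap('side','s2')
a=cv2.imread('pics/s2.png')[160:360,200:460];cv2.imwrite('pics/s2c.png',cv2.resize(a,None,fx=3,fy=3))
E
```

```text
t: 3.57
tool_pos: [0.6298, -0.1431, 0.0974]
orientation: [3.101, 0.485, 0.008]
force: [0.6, -0.3, 1.5]
opening: 0.093
gripper_force: 0.6
t: 4.4
tool_pos: [0.5417, -0.17, 0.0936]
orientation: [-3.104, -0.485, 0.0]
force: [1.7, 1.3, 1.5]
opening: 0.0928
gripper_force: 0.6
t: 5.23
tool_pos: [0.4638, -0.1948, 0.0933]
orientation: [-3.104, -0.484, 0.002]
force: [-0.0, -0.1, -0.0]
opening: 0.0931
gripper_force: 0.0
```

View pics/s2c.png

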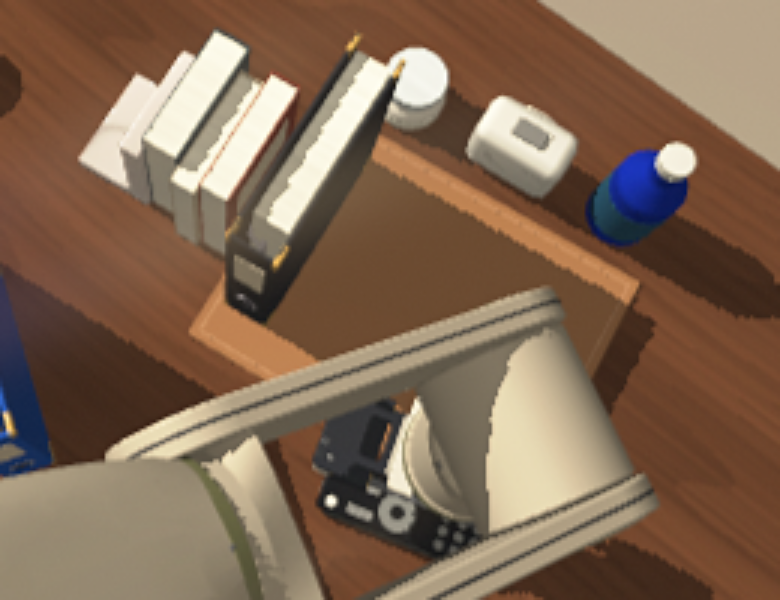

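The books and the directory are undisturbed. The remote is almost clear of the pad, so I push another 25 mm and retreat upwards.

```bash
python3 -m jog '1 -0.009 0 0 0;1 -0.009 0 0 0;1 -0.008 0 0 0;1 0 0 0 0;1 0.005 0 0 0;1 0.008 0 -0.035 0;1 0 0 -0.04 0;1 0 0 -0.04 0;1 0 0 -0.04 0;1 0 0 -0.04 0'; python3 -m jog '1 0 0 -0.04 0;1 0 0 -0.04 0;1 0 0 -0.04 0;1 0 0 -0.04 0;1 0 0 0 0;1 0 0 0 0'
python3 - <<'E'
from h import *
s=robot.read_state();print(R.from_rotvec(s['orientation']).as_matrix().round(3),s['t'],s['tool_pos'])
snap('scene','c3');snap('side','s3')
a=cv2.imread('pics/c3.png')[160:310,120:320];cv2.imwrite('pics/c3c.png',cv2.resize(a,None,fx=4,fy=4))
E
```

```text
t: 6.12
tool_pos: [0.4532, -0.198, 0.2907]
orientation: [-3.104, -0.486, -0.0]
force: [1.6, -0.5, 0.5]
opening: 0.093
gripper_force: 0.0
t: 6.62
tool_pos: [0.4543, -0.1986, 0.4521]
orientation: [3.1, 0.485, 0.008]
force: [0.3, -0.4, -0.3]
opening: 0.0932
gripper_force: 0.0
[[ 0.952  0.305  0.006]
 [ 0.305 -0.952 -0.003]
 [ 0.004  0.005 -1.   ]] 6.6167 [ 0.45425451 -0.19860291  0.45214287]
```

View pics/c3c.png

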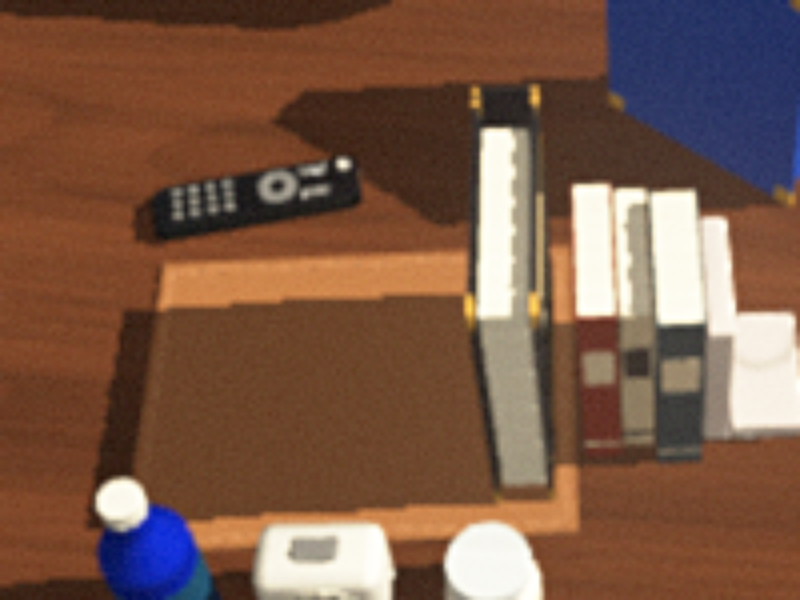

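The remote lies flat at crop (258,197), clear of the pad edge. Next: rotate so that both fingers span the directory's front cover, then move above book A.

```bash
python3 -m jog '1 0 0 0 -7;1 0 0 0 -7;1 0 0 0 -7;1 0 0 0 -7;1 0 0 0 -7;1 0 0 0 -7;1 0 0 0 -7;1 0 0 0 -7;1 0 0 0 -7;1 0 0 0 -7'; python3 -m jog '1 0 0 0 -7;1 0 0 0 -2.6;1 0.031 0.018 0 0;1 0.031 0.018 0 0;1 0.031 0.018 0 0;1 0.031 0.018 0 0;1 0.031 0.018 0 0;1 0.031 0.018 0 0;1 0.031 0.018 0 0;1 0.031 0.018 0 0';python3 -m jog '1 0 0 0 0;1 0 0 0 0'
python3 - <<'E'
from h import *
s=robot.read_state();T=R.from_rotvec(s['orientation']).as_matrix();t=np.array(s['tool_pos']);print(T.round(3),t,s['t'])
d=np.array([.566,.0626,.298])-t;print((T.T@d).round(4),'yaw',np.arctan2(T[1,0],T[0,0]))
E
```

```text
t: 7.55
tool_pos: [0.4529, -0.1981, 0.4461]
orientation: [-2.255, -2.182, 0.002]
force: [-0.4, 0.4, 0.6]
opening: 0.093
gripper_force: 0.0
t: 8.38
tool_pos: [0.5641, 0.068, 0.446]
orientation: [-2.072, -2.358, 0.004]
force: [0.2, -0.1, -0.6]
opening: 0.0933
gripper_force: 0.0
t: 8.55
tool_pos: [0.564, 0.0679, 0.4456]
orientation: [-2.068, -2.36, 0.005]
force: [1.3, -1.4, 0.1]
opening: 0.0929
gripper_force: 0.0
[[-0.132  0.991 -0.005]
 [ 0.991  0.132 -0.   ]
 [ 0.001 -0.005 -1.   ]] [0.56401601 0.0679432  0.44556828] 8.55
[-0.0056  0.002   0.1476] yaw 1.7027507310807
```

```bash
python3 -m jog '1 0 0 0.037 0;1 0 0 0.037 0;1 0 0 0.037 0;1 0 0 0.037 0;1 0 0 0 0;1 -0.006 0 0 0;1 -0.006 0 0 0;1 -0.005 0 0 0;1 -0.004 0 0 0;1 -0.004 0 0 0'; python3 -m jog '1 -0.005 0 0 0;1 -0.005 0 0 0;1 -0.005 0 0 0;1 -0.005 0 0 0'; python3 -m jog '1 -0.005 0 0 0;1 -0.005 0 0 0;1 -0.005 0 0 0;1 -0.005 0 0 0;1 -0.005 0 0 0;1 0 0 0 0;1 0 0 0 0;1 0 0 0 0;1 0 0 0 0;1 0 0 0 0'
python3 - <<'E'
from h import *
snap('side','s4');snap('scene','c4')
a=cv2.imread('pics/s4.png')[150:350,190:456];b=cv2.imread('pics/c4.png')[160:360,120:386];
cv2.imwrite('pics/x4.png',cv2.resize(np.hstack([a,b]),None,fx=1.5,fy=1.5))
E
```

```text
t: 9.38
tool_pos: [0.5684, 0.0405, 0.3033]
orientation: [2.073, 2.357, 0.004]
force: [-0.6, 0.9, 0.3]
opening: 0.0931
gripper_force: 0.3
t: 9.72
tool_pos: [0.57, 0.0209, 0.3008]
orientation: [2.074, 2.36, -0.0]
force: [0.5, 0.7, 0.1]
opening: 0.093
gripper_force: 0.1
t: 10.55
tool_pos: [0.5731, -0.0031, 0.3008]
orientation: [2.074, 2.36, 0.0]
force: [-0.1, -0.6, 0.3]
opening: 0.093
gripper_force: 0.0
```

View pics/x4.png

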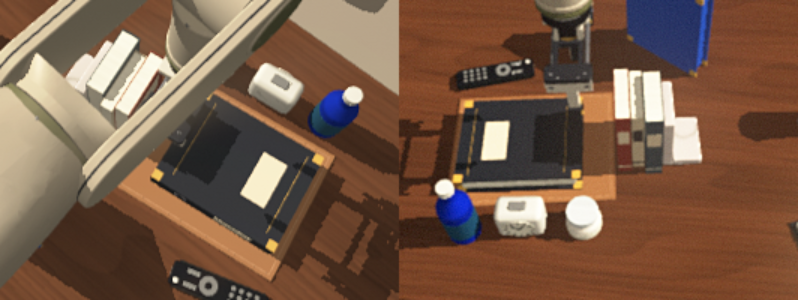

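The directory has fallen flat, front cover up, and appears to lie on the pad. I retreat and check the head margin, since the head corners sit close to the -y edge.

```bash
python3 -m jog '1 0 0 -0.035 0;1 0 0 -0.04 0;1 0 0 -0.04 0;1 0.03 0 -0.04 0;1 0.04 0 0 0;1 0.04 0 0 0;1 0.04 0 0 0;1 0.04 0 0 0;1 0 0 0 0;1 0 0 0 0'
python3 - <<'E'
from h import *
snap('side','s5');snap('scene','c5')
a=cv2.imread('pics/s5.png')[190:350,250:450];b=cv2.imread('pics/c5.png')[170:330,140:340];
cv2.imwrite('pics/x5.png',cv2.resize(np.hstack([a,b]),None,fx=2,fy=2,interpolation=cv2.INTER_CUBIC))
c=np.array([.5805,-.106]);y=.138;ux=np.array([np.cos(y),np.sin(y)]);uy=np.array([-ux[1],ux[0]])
# brass caps of the flat cover: yellow blobs in scene
for f,im,off in(('c5',b,(140,170)),('s5',a,(250,190))):
    hsv=cv2.cvtColor(im,cv2.COLOR_BGR2HSV);m=cv2.inRange(hsv,(18,120,110),(35,255,255))
    n,_,st,ce=cv2.connectedComponentsWithStats(m)
    for i in range(1,n):
        if st[i,4]>8:
            p=ce[i]+off;w=px2w(f,[p],.046)[0,:2]-c;print(f,p.round(1),st[i,4],'pad',(w@ux).round(3),(w@uy).round(3))
E
```

```text
t: 11.48
tool_pos: [0.5488, 0.1823, 0.4489]
orientation: [-2.069, -2.364, 0.0]
force: [0.6, -0.3, -0.4]
opening: 0.0925
gripper_force: 0.0
c5 [238.8 226.3] 24 pad -0.079 0.091
c5 [166.1 229. ] 28 pad -0.081 -0.128
c5 [237.7 275.5] 36 pad 0.09 0.089
c5 [158.7 278.6] 36 pad 0.088 -0.13
c5 [238.9 282.7] 28 pad 0.113 0.093
c5 [161.7 284.8] 9 pad 0.108 -0.119
s5 [327.8 212.6] 37 pad 0.091 0.089
s5 [401.6 256. ] 42 pad 0.087 -0.129
s5 [294.6 266.2] 46 pad -0.079 0.091
s5 [381.7 277.8] 19 pad 0.011 -0.111
s5 [370.5 313.2] 50 pad -0.082 -0.127
```

View pics/x5.png

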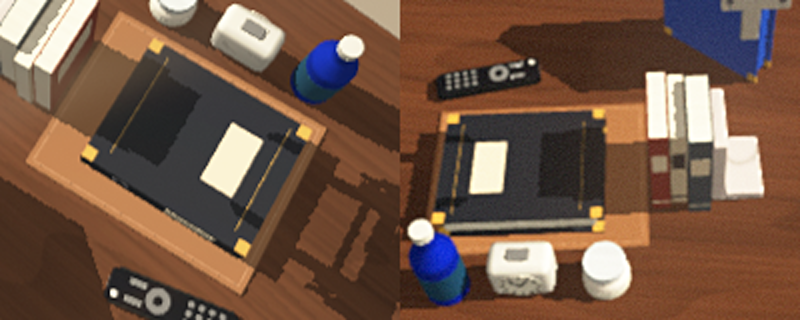

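The picture shows the directory flat inside the pad, with the head edge at pad y ≈ -0.137 m against a limit of -0.161 m. The remote lies on the dresser beside it, and the bystanders have not moved.

```bash
python3 -c "
from plant import robot
print(robot.close_job())"
```

```text
the job is handed in; nothing more can be done
None
```

I handed the job in: the directory lies flat on the pad, front cover up, with its corners at least about 24 mm inside the edges, and the remote lies flat on the dresser beside it; the judge's verdict was not shown.

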